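Open the ink station and stamp the box of tags

ROBOT

A 7-joint arm with a two-finger parallel gripper is mounted at the origin on a cart in front of the work surface, level with it; the furniture and walls round the work are solid. World frame = base frame: x ahead of the robot, y to its left, z up, the work surface at z = 0. Lengths are in mm, angles in rad, forces in N, time in s.
With the tool pointing down it reaches from about 400 to 875 mm from the base axis. Payload 19.3 kg.
Tool frame: the origin (TCP) lies at the very end of the fingers, on their centre line; the grasp point (between the pads) lies 19 mm behind it (grip_point_offset is the z of the grasp point in the tool frame, in mm); z points along the fingers, y is the line along which they close (so a half turn about z gives the same grasp; the last joint's range is limited). The gripper opens to 85 mm and grips with 20 to 120 N. Pads are 22 mm wide; open, the fingers measure 114 mm over their backs; the gripper's body (76 mm by 85 mm) begins 54 mm behind the grasp point. The pads swing forward as they close: fully open they stand 13 mm farther back than shut.
Start: joints at [1.032, 0.521, -0.036, 1.599, 0.021, 1.021, -0.113], TCP at [282.357, -557.574, 231.291] pointing down, gripper open.
Joint ranges: [-2.91, 2.91], [-0.3, 2.13], [-1.5, 1.42], [0.17, 2.43], [-1.26, 4.41], [0.16, 1.93], [-2.52, 2.52]. Speed limits (rad/s): [1.89, 1.89, 2.39, 2.39, 3.01, 3.01, 3.01].

INTERFACE

Orientations are given as a 3x3 rotation matrix whose columns are the frame's x, y, z axes.
In Python, from workcell import movep, movel, goto_joints, open_gripper, clamp, wait, inverse_kinematics, read_state, camera, PlanningError, finish_job, grip_point_offset gives the robot as it stands. Calls block until the motion is done:
- movep(position, orientation): joint-space move of the TCP to a pose.
- movel(position, frame=None, max_speed=150, guard=None): straight line of the TCP; frame=None keeps the orientation; max_speed is the mean speed in mm/s. With guard (N) it stops when the force on the tool has changed by that much, and returns True; else False.
- goto_joints(angles): joint-space move.
- open_gripper() and clamp(): open the fingers fully, or close them until they stop; the grip force is fixed at half the most.
- wait(seconds).
- inverse_kinematics(position, orientation): joint angles nearest the present ones, or None.
- read_state(): the state.
- camera(name): name is "scene" or "top"; returns a dict with "image" (420x560x3 uint8, blue, green, red), "range_z" (420x560 float32, mm along the optical axis (not along the pixel's ray), 0 where there is no reading), "fx", "fy", "cx", "cy" (pixels), "dist_coeffs" ([k1, k2, p1, p2, k3] as OpenCV has them; the pictures are not rectified), "cam_to_world" (4x4, takes a point from camera to world coordinates). Camera axes: x right, y up, looking along -z (the intrinsics and any distortion apply to the point x, -y, -z); pixel columns grow to the right and rows downward; lengths in mm; the calibration is good to about 2 mm. A picture is of the moment at which its call begins.
A pose or a line that the arm cannot do raises PlanningError and nothing moves.
- finish_job(): hands the job in; it is judged then, once.
The state is a dict: "time": time; "qpos": joint angles; "qvel": joint speeds; "joint_efforts": joint torques, N m; "eef_pos": TCP position; "tool_rot": TCP orientation; "ft_force": force on the tool from outside, world axes, zero at the start; "torque": the same for the moment, N m; "finger_gap": finger opening in mm; "gripper_force": force on a finger pad.
Only numpy, scipy, OpenCV 4.12 (cv2) and the standard library are available. Lean on these libraries where they do the work, as an engineer would, in place of code of your own. Each camera call takes 0.05 s, during which the arm holds its last target. There are 200 camera calls.

TASK

Raise the counterweighted lid of the ink station by pushing its hand lever up and over to the back, without gripping it, until the lid passes its balance and rests open by itself. Then take the stamp by its knob, press its foot squarely onto the ink pad in the open station, lift it out, and print the flat white box: press the stamp squarely, long sides in line with the box's, on the middle of the box's top. Let go and leave the stamp standing there, the lid open, and the box and the other things on the desk where they are.

Things in the scene. Friction and masses are not known exactly. Their poses are not given: they have to be found in the camera images.
- ink_lid (a joint): Hinge of the ink station's lid, rad: 0 = shut, 1.92 = fully open (leaning back 20 degrees past upright). A steel roller, raised up and behind the hinge, counterweights the lid: it falls shut below about 0.93 rad and falls open by itself beyond. A push of about 1 N to the back on the lever's knob starts to lift it; the hinge turns freely with a little damping.
- hinge (a point): Middle of the lid's hinge line, at the back of the grey ink station (fixed to the desk; it stands in a different place and yaw each time). x points level from the front of the station to its back y along the hinge line, z up. 66 mm above the desk. The lid plate reaches 127 mm from this line and is 108 mm wide; open, it stands up to 190 mm above the desk.
- lever (a point): Centre of the 18 mm round knob at the end of the lid's hand lever, a 9 mm round rod fixed to the lid at the hinge, running out along +y and then up, 105 mm to the left (hinge +y) of the hinge's middle, clear of lid and walls. Shut: the knob is 50 mm in front of the hinge line and 85 mm above it (99 mm from it); it leans to the front. The lid opens as the lever swings up and over to the back.
- pad_top (a point): Centre of the top face of the dark ink pad, 47 (x) x 72 (y) mm, fixed in the station's well, 85 mm in front of the hinge and 41 mm above the desk. x points to the hinge, y along the pad's long sides, z up. The well is 62 (x) x 88 (y) mm inside; its rim is 17 mm above the pad. The shut lid covers it.
- stamp_mid (a point): Centre, half-way up, of the loose rubber stamp, 74 mm tall, standing upright: dark foot 30 (x) x 50 (y) x 22 mm, then a neck 16 mm thick, then a round knob 26 mm thick from 45 to 74 mm above the underside. This point is 37 mm above the underside. z up, y along the foot's long sides. About 60 g. Starts on the desk left or right of the station.
- stamp: The same stamp; origin at the centre of its underside.
- ink_pad: The ink pad; origin at the centre of its underside, 17 mm below its top.
- box_top (a point): Centre of the top of the flat white box of tags (the one near the robot, beside the station), 105 (x) x 150 (y) x 42 mm, loose on the desk on the other side of the station from the stamp (0.28 kg). y along its long sides, z up.
- tag_box: The same box; origin at the centre of its underside.
- eraser: Bystander: eraser 21x45x13 mm, lying behind the work on the left. Origin at its underside.
- correction_tape: Bystander: flat light correction tape 33x73x15 mm, lying behind the work on the right. Origin at its underside.
- binder_clip: Bystander: black binder clip 32x28x35 mm at the back, left of the station. Origin at its underside.

How it is judged (in metres and radians):
On the way, in this order (a step that is already met when the one before it is completed fails the run):
1. the lid stands open past its balance by itself, the robot touching nothing (value of joint ink_lid above 1.6 rad and contact force between each of the fingers, the arm and anything else below 0.2 N), for 0.3 s.
2. the stamp, held in the fingers, is pressed (over 1 N) squarely on the ink pad (contact force between the fingers and stamp above 1 N and x of stamp_mid in the frame of pad_top between -0.012 and 0.012 m and y of stamp_mid in the frame of pad_top between -0.015 and 0.015 m and angle between the y axis of stamp_mid and the y axis of pad_top, either way round below 0.3 rad and angle between stamp_mid's own z axis and vertical below 0.15 rad and contact force between stamp and ink_pad above 1 N), for 0.1 s.
3. the stamp, held in the fingers, is pressed (over 1 N) squarely on the middle of the box's top (contact force between the fingers and stamp above 1 N and x of stamp_mid in the frame of box_top between -0.022 and 0.022 m and y of stamp_mid in the frame of box_top between -0.03 and 0.03 m and z of stamp_mid in the frame of box_top between 0.032 and 0.042 m and angle between the y axis of stamp_mid and the y axis of box_top, either way round below 0.25 rad and angle between stamp_mid's own z axis and vertical below 0.1 rad and contact force between stamp and tag_box above 1 N), for 0.1 s.
At the end, for the whole second after the job is handed in: The stamp stands still and upright (within 0.1 rad) on the box's top, within 22 mm across and 30 mm along of its middle and within 0.25 rad of the box's long sides; the lid is open (over 1.6 rad); the box is within 40 mm of where it was (x of stamp_mid in the frame of box_top between -0.022 and 0.022 m and y of stamp_mid in the frame of box_top between -0.03 and 0.03 m and z of stamp_mid in the frame of box_top between 0.032 and 0.042 m and angle between the y axis of stamp_mid and the y axis of box_top, either way round below 0.25 rad and angle between stamp_mid's own z axis and vertical below 0.1 rad and value of joint ink_lid above 1.6 rad and linear speed of stamp below 0.02 m/s and distance of tag_box from where it was at the start of the episode below 0.04 m); the robot touches nothing.
It fails at once if the lid or its lever is gripped or forced (over 25 N) (contact force between the fingers and ink_lid above 25 N).
It fails at once if the box is pushed more than 40 mm (distance of tag_box from where it was at the start of the episode above 0.04 m).
It fails at once if a bystander is moved more than 30 mm (distance of any of eraser, correction_tape, binder_clip from where it was at the start of the episode above 0.03 m).
It also fails if it takes over 72 s, if anything falls off the work surface, if the arm or the gripper's body presses on something with over 40 N, if the wrist force passes 120 N, or if a joint passes its speed limit or range.

## Working session

There is one attempt and no reset: what is moved stays moved. The work goes in short steps, each a Python script; the robot and the scene stay as the last script left them, time stands still between calls to the robot, and variables do not carry over. Pictures are saved under pics/ and viewed, at most 10 in all, crops included, and the job is handed in when it is done.

```bash
mkdir -p pics
cat > h.py <<'E'
import numpy as np, cv2
from workcell import *
def cloud(c):
    h,w=c["range_z"].shape
    u,v=np.meshgrid(np.arange(w),np.arange(h))
    K=np.array([[c["fx"],0,c["cx"]],[0,c["fy"],c["cy"]],[0,0,1.]])
    p=cv2.undistortPoints(np.stack([u,v],-1).reshape(-1,1,2).astype(np.float64),K,np.array(c["dist_coeffs"],float)).reshape(h,w,2)
    z=c["range_z"].astype(float)
    P=np.stack([p[...,0]*z,-p[...,1]*z,-z,np.ones_like(z)],-1)@np.array(c["cam_to_world"]).T
    P=P[...,:3]; P[z==0]=np.nan
    return P
E
python3 - <<'E'
from h import *
for n in ("top","scene"):
    c=camera(n); cv2.imwrite(f"pics/{n}0.png",c["image"]); np.save(n+"0.npy",cloud(c)); np.save(n+"0i.npy",c["image"])
    print(n,np.array(c["cam_to_world"]).round(2).tolist(),c["fx"],c["dist_coeffs"])
s=read_state();print(s["time"],s["tool_rot"],s["ft_force"],s["finger_gap"],grip_point_offset)
E
```

```text
top [[-0.03, 0.99, -0.1, 470.1], [-1.0, -0.03, 0.0, 9.95], [0.0, 0.1, 1.0, 1309.29], [0.0, 0.0, 0.0, 1.0]] 477.2556814614443 [-0.0424293  0.         0.         0.         0.       ]
scene [[0.54, 0.63, -0.56, -119.28], [-0.84, 0.39, -0.37, -488.24], [-0.02, 0.67, 0.74, 1075.18], [0.0, 0.0, 0.0, 1.0]] 451.40198687636 [-0.15152345  0.          0.          0.          0.        ]
0.1 [[ 8.92116086e-01  4.51805927e-01 -5.42251786e-04]
 [ 4.51806240e-01 -8.92115692e-01  8.44202549e-04]
 [-1.02335612e-04 -9.98119414e-04 -9.99999497e-01]] [ 0.11817129 -0.31970148 -0.4674138 ] 85.37937655421328 -18.700000000000003
```

View pics/top0.png

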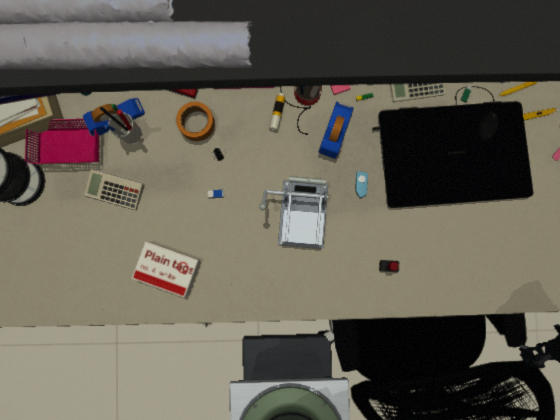

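View pics/scene0.png

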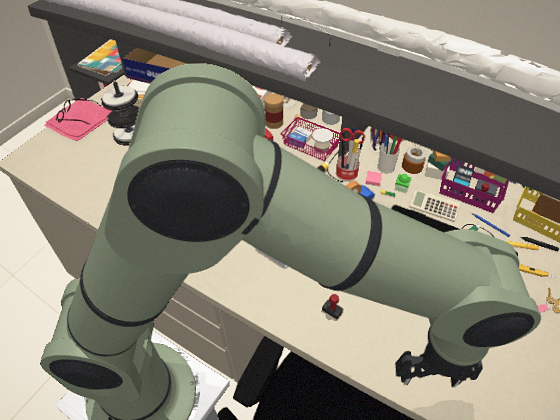

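The top view shows the white tag box at about (166,269), the station at (303,213) with its lever to the left at (265,205), and the stamp at (390,266). The arm hides most of the work in the scene view. Next I'll take the measurements from the depth cloud.

Run:
```python
from h import *
P=np.load("top0.npy"); I=np.load("top0i.npy")
def roi(u0,u1,v0,v1,zl,zh):
    p=P[v0:v1,u0:u1].reshape(-1,3); p=p[(p[:,2]>zl)&(p[:,2]<zh)]; return p
def rect(p):
    (c,s,a)=cv2.minAreaRect(p[:,:2].astype(np.float32)); return np.round(c,1),np.round(s,1),round(a,1),len(p),np.median(p[:,2]).round(1)
print("desk",np.nanmedian(P[240:300,220:260,2]))
print("box",rect(roi(125,210,235,305,30,60)))
print("stamp all",rect(roi(370,410,250,285,8,100)),"foot",rect(roi(370,410,250,285,10,35)),"knob",rect(roi(370,410,250,285,60,90)))
print("lid",rect(roi(270,335,170,255,50,85)))
k=roi(255,275,180,235,20,200); print("lever",len(k)); print(k[np.argsort(-k[:,2])][:60:3].round(0).tolist())
q=roi(270,335,170,255,20,200)
for lo in range(20,200,15):
    m=q[(q[:,2]>=lo)&(q[:,2]<lo+15)]
    if len(m)>3: print(lo,rect(m))
cv2.imwrite("pics/crop.png",np.hstack([cv2.resize(I[165:255,250:340],(540,540),interpolation=2),cv2.resize(I[250:285,375:410],(260,540),interpolation=2)]))
```

```text
desk 0.37544413993964554
box (array([458.7, 321.2]), array([150.3, 106. ]), 69.0, 2253, np.float64(42.8))
stamp all (array([ 443.1, -280.6]), array([81.2, 55.5]), 0.9, 214, np.float64(24.7)) foot (array([ 450.3, -278.7]), array([49.3, 30.1]), 84.1, 135, np.float64(22.5)) knob (array([ 451.5, -279.2]), array([22.7, 23.3]), 88.0, 76, np.float64(72.0))
lid (array([587.9, -33.5]), array([150.3, 140.8]), 84.7, 1669, np.float64(63.7))
lever 114
[[605.0, 59.0, 162.0], [608.0, 59.0, 161.0], [603.0, 52.0, 160.0], [608.0, 54.0, 159.0], [608.0, 56.0, 158.0], [606.0, 54.0, 158.0], [605.0, 47.0, 157.0], [598.0, 52.0, 157.0], [603.0, 57.0, 156.0], [606.0, 61.0, 156.0], [606.0, 49.0, 155.0], [611.0, 49.0, 154.0], [604.0, 62.0, 153.0], [611.0, 47.0, 152.0], [618.0, 52.0, 140.0], [620.0, 52.0, 138.0], [624.0, 52.0, 131.0], [624.0, 50.0, 126.0], [627.0, 48.0, 121.0], [628.0, 55.0, 118.0]]
20 (array([636.9, -53. ]), array([103.6,  13.1]), 84.3, 8, np.float64(26.3))
35 (array([629.8, -55.5]), array([ 27.4, 106.7]), 7.9, 6, np.float64(39.5))
50 (array([584.7, -49.8]), array([114.7, 139.9]), 87.1, 1014, np.float64(62.0))
65 (array([588.1, -33.2]), array([150.3, 140. ]), 84.4, 631, np.float64(70.3))
80 (array([650.2, -56.5]), array([109.5,  32.9]), 84.1, 47, np.float64(84.5))
95 (array([673.4, -60. ]), array([92.2, 21.8]), 86.3, 103, np.float64(107.8))
110 (array([674.4, -60. ]), array([92.2, 13.4]), 82.1, 123, np.float64(112.2))
```

View pics/crop.png

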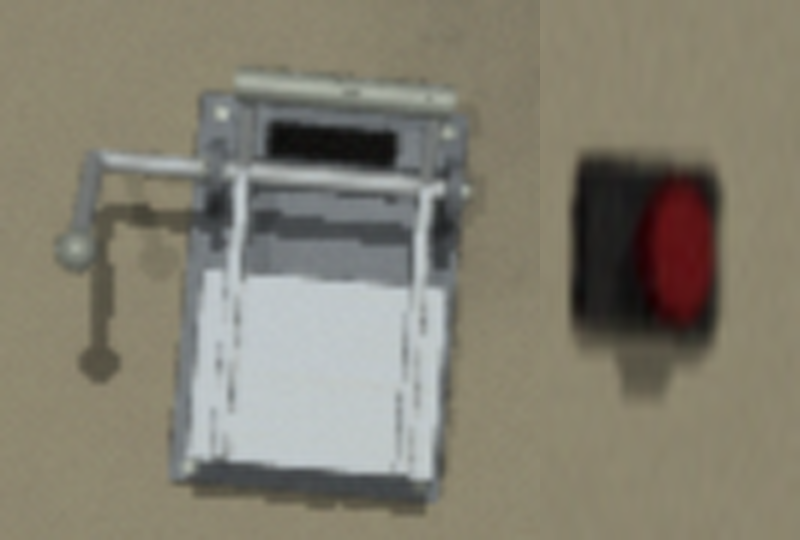

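The crop shows the hinge line and roller at a slight yaw of about −6°, the lever knob at the left, and the stamp with its foot's long side running across. Next I'll refine the poses and push the lever.

```bash
cat >> h.py <<'E'
HYAW=np.radians(-5.8)
hx=np.array([np.cos(HYAW),np.sin(HYAW),0]); hy=np.array([-np.sin(HYAW),np.cos(HYAW),0]); Z=np.array([0,0,1.])
def tool(yaw):  # tool down, closing axis along -(y axis of yaw)
    x=np.array([np.cos(yaw),np.sin(yaw),0]); y=np.array([-np.sin(yaw),np.cos(yaw),0])
    return np.column_stack([x,-y,-Z])
E
python3 - <<'E'
from h import *
from scipy.optimize import least_squares
P=np.load("top0.npy")
def roi(u0,u1,v0,v1,zl,zh):
    p=P[v0:v1,u0:u1].reshape(-1,3); return p[(p[:,2]>zl)&(p[:,2]<zh)]
k=roi(255,275,180,235,148,170)
r=least_squares(lambda c:np.linalg.norm(k-c,axis=1)-9,k.mean(0)-[0,0,5],loss="soft_l1"); kn=r.x
f=roi(370,410,250,285,18,28); print("foot",cv2.minAreaRect(f[:,:2].astype(np.float32)),len(f))
print("knob",kn,"hinge",kn+50*hx-105*hy)
T=tool(HYAW)
at=lambda d,z: [*(kn+d*hx+6*hy)[:2],z]
clamp()
movep(at(-55,260),T); movel(at(-55,137))
print(read_state()["qpos"],read_state()["ft_force"])
print("guard",movel(at(92,137),max_speed=70,guard=15)); s=read_state(); print(s["eef_pos"],s["ft_force"],s["time"])
movel(at(20,137)); movel(at(-20,260)); wait(0.8)
movel([480,-150,300],max_speed=250)
c=camera("top"); cv2.imwrite("pics/top1.png",c["image"]); np.save("top1.npy",cloud(c)); print(read_state()["time"])
I=c["image"]; cv2.imwrite("pics/crop1.png",cv2.resize(I[150:280,240:420],(720,520),interpolation=2))
E
```

```text
foot ((451.15667724609375, -277.9361572265625), (49.403289794921875, 29.555665969848633), 88.04097747802734) 119
knob [604.32964814  54.0673169  151.07626537] hinge [643.46277238 -55.44797239 151.07626537]
[-0.03457309  0.54004849 -0.26202616  1.86304188  0.19422306  0.7621036
 -2.07401884] [-0.92024055  0.7946039   0.05678356]
guard False
[696.35556766  50.77542192 137.11099407] [-0.24165502 -1.17151715  0.21358704] 6.5
10.1
```

View pics/crop1.png

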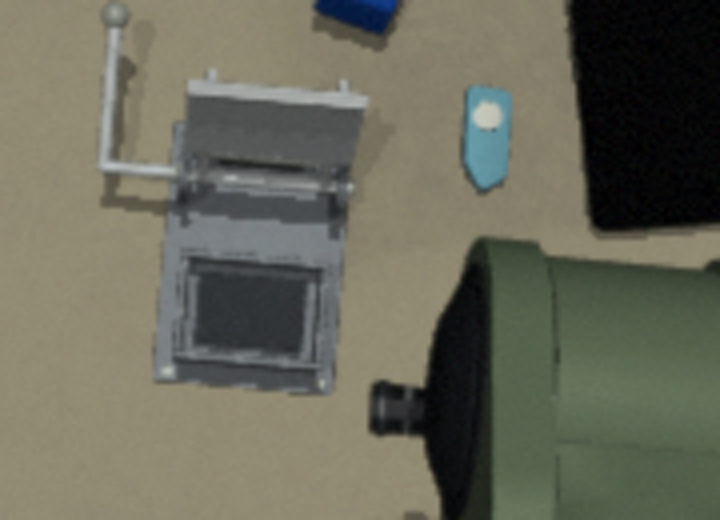

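The lid now stands open, with the lever at the back (crop 115,15) and the pad showing at crop (252,308). I'll locate the pad and the tidier stamp yaw, then grasp the stamp.

Run:
```python
from h import *
P=np.load("top1.npy")
p=P[205:250,275:330].reshape(-1,3); q=p[(p[:,2]>36)&(p[:,2]<46)]
print("pad",cv2.minAreaRect(q[:,:2].astype(np.float32)),np.median(q[:,2]),len(q), "pred",np.array([643.5,-55.4])-85*hx[:2])
r=P[190:260,270:340].reshape(-1,3); r=r[(r[:,2]>52)&(r[:,2]<64)]; print("rim",cv2.minAreaRect(r[:,:2].astype(np.float32)),len(r))
open_gripper()
st=np.array([451.3,-278.6]); padc=np.array([643.5,-55.4])-85*hx[:2]; box=np.array([458.7,321.2])
for yaw in (-4,176):
    for n,xy,z,dy in (("st",st,39,0),("pad",padc,80,-1.8),("box",box,81,-17)):
        for zz in (z,z+90):
            j=inverse_kinematics([*xy,zz],tool(np.radians(yaw+dy))); print(yaw,n,zz,None if j is None else np.round(j,2))
```

```text
pad ((556.1077270507812, -50.52482223510742), (80.33600616455078, 67.36114501953125), 83.52159881591797) 41.58588024808728 470 pred [558.93513975 -46.81021474]
rim ((582.88671875, -50.367637634277344), (130.1523895263672, 118.32225799560547), 0.6898450255393982) 255
-4 st 39 [ 0.52  0.67 -0.11  1.98  0.14  0.51 -1.33]
-4 st 129 [ 0.54  0.51 -0.14  1.94  0.1   0.7  -1.3 ]
-4 pad 80 [ 0.13  0.63 -0.22  1.88  0.21  0.65 -1.88]
-4 pad 170 [ 0.16  0.5  -0.25  1.82  0.16  0.84 -1.84]
-4 box 81 [-0.84  0.64  0.17  1.9  -0.17  0.62 -2.5 ]
-4 box 171 [-0.99  0.52  0.38  1.85 -0.26  0.82 -2.41]
176 st 39 [ 1.26  1.08 -1.28  1.94  1.18  1.15  0.98]
176 st 129 [ 1.27  0.87 -1.28  1.9   0.94  1.14  1.12]
176 pad 80 [ 0.5   0.74 -0.75  1.86  0.68  0.82  0.86]
176 pad 170 [ 0.54  0.61 -0.81  1.8   0.53  0.96  0.98]
176 box 81 [-0.18  0.75 -0.78  1.86  0.7   0.83 -0.12]
176 box 171 [-0.14  0.61 -0.83  1.8   0.54  0.97  0.01]
```

Run:
```python
from h import *
P=np.load("top1.npy"); I=cv2.imread("pics/top1.png")
m=np.zeros(P.shape[:2],bool); m[212:242,284:322]=1
g=cv2.cvtColor(I,cv2.COLOR_BGR2GRAY)
q=P[m&(P[...,2]>39)&(P[...,2]<44)&(g<70)]
for a,n in ((hx,"x"),(hy,"y")):
    d=q@a; l,h=np.percentile(d,[2,98]); print(n,l,h,(l+h)/2,"pred",np.array([558.9,-46.8,0])@a)
st=[451.3,-278.6]; T=tool(np.radians(86))
movep([*st,170],T); movel([*st,39],max_speed=100); print(read_state()["ft_force"])
clamp(); s=read_state(); print(s["finger_gap"],s["gripper_force"],s["eef_pos"],s["ft_force"])
movel([*st,170]); s=read_state(); print(s["finger_gap"],s["gripper_force"],s["ft_force"],s["time"])
for n in ("scene","top"):
    c=camera(n); cv2.imwrite(f"pics/{n}2.png",c["image"])
```

```text
x 538.1787447503409 583.8663124158044 561.0225285830727 pred 560.7682628725715
y -23.502629915671356 43.17015827645917 9.833764180393906 pred 9.91994732236142
[-0.07269609 -0.28908866 -0.49485442]
22.481118065483532 58.30504666781053 [ 451.36717715 -278.69821622   39.29831089] [-0.90790994  0.76122574  7.80319355]
22.265991205876176 58.66234959103167 [-0.04584031 -0.2614814  -1.18314448] 15.5333
```

View pics/scene2.png

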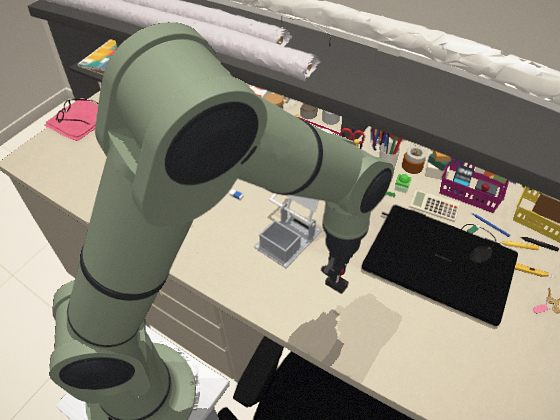

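The stamp is held at about (337,278) in the scene view, and the force change matches its weight. I'll check that it hangs upright.

Run:
```python
from h import *
c=camera("scene");P=cloud(c)
a=cv2.resize(c["image"][220:310,300:380],(533,600),interpolation=2); cv2.imwrite("pics/crop2.png",a)
p=P[255:310,310:365].reshape(-1,3)
p=p[np.hypot(p[:,0]-451,p[:,1]+279)<45]
for lo in range(120,190,6):
    q=p[(p[:,2]>=lo)&(p[:,2]<lo+6)]
    if len(q)>4: print(lo,len(q),q[:,:2].min(0).round(0),q[:,:2].max(0).round(0))
q=p[(p[:,2]<158)]; print("foot",cv2.minAreaRect(q[:,:2].astype(np.float32)),q[:,2].min())
```

```text
132 26 [ 431. -306.] [ 457. -255.]
138 32 [ 431. -305.] [ 456. -255.]
144 45 [ 431. -306.] [ 463. -254.]
150 117 [ 431. -305.] [ 463. -256.]
156 8 [ 433. -299.] [ 457. -269.]
174 10 [ 427. -290.] [ 467. -271.]
180 12 [ 424. -290.] [ 466. -273.]
186 16 [ 424. -290.] [ 465. -271.]
foot ((463.4352111816406, -274.0133972167969), (79.04547119140625, 64.55690002441406), 88.70423889160156) -5.726993959349329
```

View pics/crop2.png

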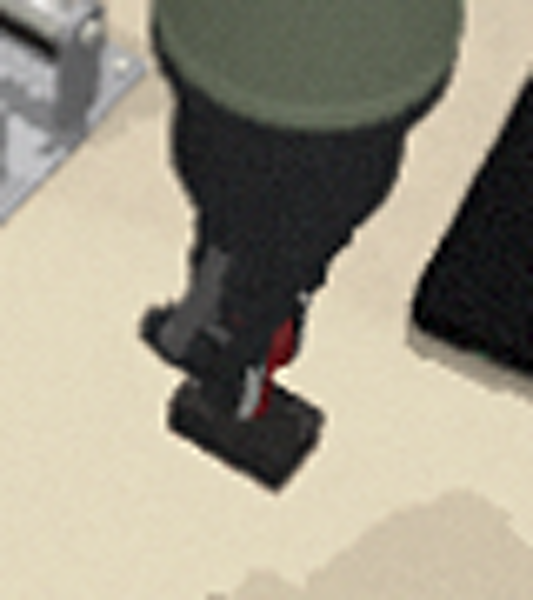

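Run:
```python
from h import *
P=cloud(camera("scene")); p=P[255:310,310:365].reshape(-1,3)
p=p[(np.hypot(p[:,0]-447,p[:,1]+280)<30)&(p[:,2]>149)&(p[:,2]<157)&(p[:,0]>434)]
k=np.ones(len(p),bool)
for _ in range(4):
    A=np.c_[p[:,:2]-p[:,:2].mean(0),np.ones(len(p))]; x=np.linalg.lstsq(A[k],p[k,2],rcond=None)[0]; k=abs(A@x-p[:,2])<1.5
print("foot slope",x,k.sum())
pad=[558.9,-46.8]; T=tool(np.radians(84.2))
movep([*pad,170],T); movel([*pad,92],max_speed=100); f0=np.array(read_state()["ft_force"])
print("guard",movel([*pad,75],max_speed=15,guard=6))
for _ in range(4):
    s=read_state(); print(s["eef_pos"],np.array(s["ft_force"])-f0,s["finger_gap"],s["torque"]); wait(0.15)
print(s["time"])
```

```text
foot slope [3.91730215e-02 2.34682237e-02 1.52377739e+02] 83
guard True
[558.83488407 -46.8576345   80.49027211] [-1.71544951 -0.93773376  7.66351475] 22.19789022122477 [-0.08667603  0.29600836 -0.01970697]
[558.81680052 -46.80541639  80.47570271] [-0.90085798 -0.49309374  9.77441868] 22.331701622821832 [0.00112782 0.30807707 0.00264344]
[558.7778346  -46.81495326  80.46003197] [-0.58127067 -0.64429905  8.4886136 ] 21.866016143683183 [-0.0991713   0.25351661 -0.02961892]
[558.79885522 -46.81411732  80.46083131] [-1.96447203  0.04825771  8.59351663] 22.414161919734667 [-0.07278376  0.30397325  0.04001227]
18.8833
```

Contact came at z 80.46, exactly as predicted (39.3 + 41), at about 8 N. I'll look once while the stamp is held down.

Run:
```python
from h import *
c=camera("scene"); cv2.imwrite("pics/crop3.png",cv2.resize(c["image"][170:280,230:340],(600,600),interpolation=2))
```

```text
(no output)
```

View pics/crop3.png

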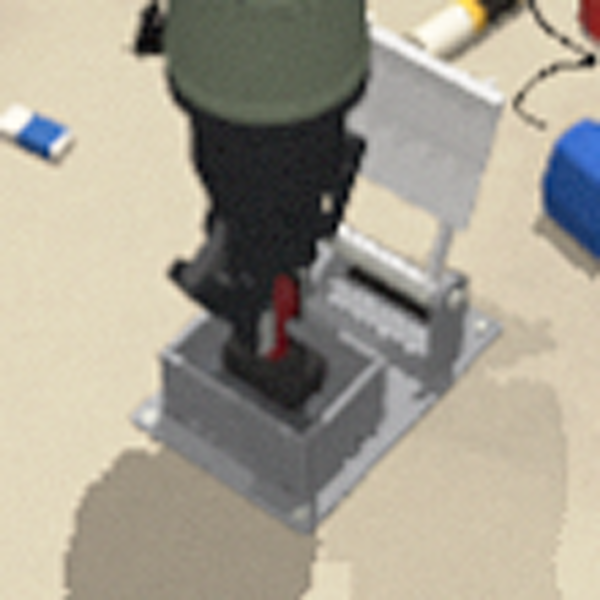

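The foot sits centred and square in the well (crop 272,372), and the lid is still open. Next I'll lift out and print the box.

Run:
```python
from h import *
pad=[558.9,-46.8]; box=[458.7,321.2]
movel([*pad,175],max_speed=100); s=read_state(); print(s["ft_force"],s["finger_gap"])
movep([*box,175],tool(np.radians(69))); movel([*box,93],max_speed=100); f0=np.array(read_state()["ft_force"])
print("guard",movel([*box,75],max_speed=15,guard=6))
for _ in range(3):
    s=read_state(); print(s["eef_pos"],np.array(s["ft_force"])-f0,s["finger_gap"],s["torque"]); wait(0.15)
c=camera("scene"); cv2.imwrite("pics/scene4.png",c["image"])
open_gripper(); wait(.2); s=read_state(); print(s["eef_pos"],s["ft_force"],s["finger_gap"])
movel([*box,200],max_speed=80)
movep([400,-250,300],tool(np.radians(69))); wait(.3)
c=camera("top"); I=c["image"]; P=cloud(c)
cv2.imwrite("pics/crop4.png",np.hstack([cv2.resize(I[230:310,120:220],(400,320),interpolation=2),cv2.resize(I[160:260,250:350],(320,320),interpolation=2)]))
p=P[225:315,115:220].reshape(-1,3)
for n,l,h in (("box",36,48),("foot",57,72),("knob",95,125)):
    q=p[(p[:,2]>l)&(p[:,2]<h)]; print(n,cv2.minAreaRect(q[:,:2].astype(np.float32)),len(q),np.median(q[:,2]))
print(read_state()["time"],read_state()["ft_force"])
```

```text
[-0.48487064 -0.0470461  -1.18588231] 22.25314246862561
guard True
[458.52208099 321.24607857  81.21660046] [-1.26473654 -2.01003612  8.57738587] 22.050996091057126 [-0.31070227  0.29818219  0.04444917]
[458.57477213 321.21288693  81.22812773] [-1.37348997 -0.78855209  8.84032182] 22.36538530613821 [-0.19626886  0.32108678  0.00694033]
[458.54108379 321.24810526  81.25594467] [-0.68351109 -1.66621067  7.49811921] 22.25933072467163 [-0.10509307  0.32162346 -0.06312196]
[458.3875925  320.94710851  80.90536343] [ 0.76086283 -0.57891789 -0.20935475] 85.1698950333877
box ((458.6184387207031, 320.88983154296875), (149.3017120361328, 105.63460540771484), 68.80072784423828) 1966 42.6592840117969
foot ((457.32904052734375, 318.6907653808594), (48.58051681518555, 29.91694450378418), 67.9657974243164) 130 64.02850685834244
knob ((457.12152099609375, 317.75030517578125), (23.21343421936035, 23.22926902770996), 48.480140686035156) 87 114.0604215581725
28.7833 [ 0.38159203 -1.05889222 -0.06190124]
```

View pics/crop4.png

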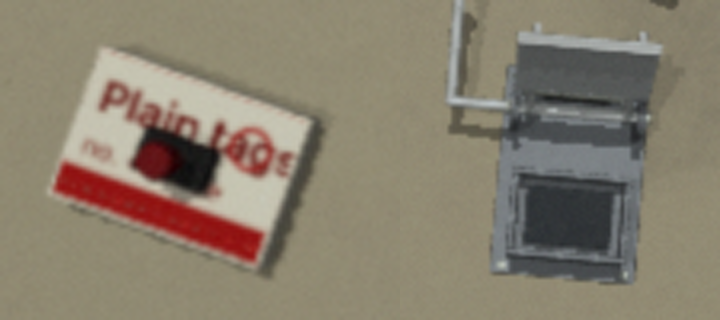

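The stamp stands upright in the middle of the box (crop 175,160), within about 3 mm and 1° of its centre. The lid is open and the box hasn't moved, so I'm handing in.

```bash
python3 -c "
from workcell import *
print(finish_job())"
```

```text
the job is handed in; nothing more can be done
None
```

I've handed the job in, though no verdict came back: the lid rests open, the stamp was pressed on the pad and then the box at about 8 N each, and it now stands upright about 3 mm from the box's middle, with the box where it was.

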